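# Swap two vials in their carrier, then hold the carrier up level

## Robot

A 6-joint arm with a two-finger parallel gripper is mounted at the origin on the work surface; the furniture and walls round the work are solid. World frame = base frame: x ahead of the robot, y to its left, z up, the work surface at z = 0. Lengths are in m, angles in rad, forces in N, time in s.
With the tool pointing down it reaches from about 0.15 to 0.775 m from the base axis. Payload 6.1 kg.
Tool frame: the origin (TCP) lies at the very end of the fingers, on their centre line; the grasp point (between the pads) lies 19 mm behind it; z points along the fingers, y is the line along which they close (so a half turn about z gives the same grasp; the last joint's range is limited). The gripper opens to 85 mm and grips with 20 to 120 N. Pads are 22 mm wide; open, the fingers measure 114 mm over their backs; the gripper's body (76 mm by 85 mm) begins 54 mm behind the grasp point. The pads swing forward as they close: fully open they stand 13 mm farther back than shut.
Start: joints at [1.117, 0.126, -0.04, 1.405, 0, 1.571], TCP at [0.23, 0.472, 0.231] pointing down, gripper open.
Joint ranges: [-2.72, 2.72], [-0.95, 1.95], [-1.27, 1.35], [-1.78, 2.02], [-1.46, 1.47], [-3.14, 3.14]. Speed limits (rad/s): [2.39, 2.39, 3.01, 3.14, 3.14, 3.14].

## Interface

Orientations are given as a unit quaternion [w, x, y, z].
In Python, from bench import ctrl gives the robot as it stands.
- The arm moves only by the shell command python3 -m handwheel 'ROWS' [FORCE]. ROWS is JSON, a list of rows, each an object of numbers: "tx", "ty", "tz": the shift along the world's x, y, z in m; "ax", "ay", "az": the turn, a rotation vector about the world's x, y, z in rad; "gripper": the opening, from 0 (shut) to 1 (fully open). In form: [{"tx": .., "ty": .., "tz": .., "ax": .., "ay": .., "az": .., "gripper": ..}, ...]. A call has 1 to 8 rows; each row shifts and turns the commanded pose from where the row before left it; what a row does not reach is not made up. A row lasts 1/8 s, in which the tool goes at most 62.5 mm and 10.7 degrees, less where a joint would pass 70% of its speed; a pose out of reach is approached as far as the arm can. A call is refused whole if a number of a shift passes 0.0625 or a number of a turn 0.188, either way. A call with a gripper value outside its range is refused whole. The fingers move at their own pace and stop on an object; FORCE is the grip in N (left out, the last holds). Time passes only in rows, so rows that do not move let the fingers close. It gives the time, the measured TCP pose, the force, the opening and the grip force at its end, in the units of the state.
- ctrl.get_obs(): the state, without advancing time (a new reading comes with each control period).
- ctrl.get_image(name): name is "scene" or "top" or "wrist"; returns (picture, depth): 400x640x3 uint8, red, green, blue; 400x640 float32, m along the optical axis (not along the pixel's ray), 0 where there is no reading.
- ctrl.camera_params(name): a dict with "camera_matrix" (3x3 intrinsics, pixels), "world_from_camera" (4x4, takes a point from camera to world coordinates). Camera axes: x right, y down, z forward; pixel columns grow to the right and rows downward; lengths in m; the calibration is good to about 2 mm. A picture is of the moment at which its call begins: read the wrist's pose just before it. camera_params takes no time and is no camera call; for the wrist camera it gives the pose at the moment of the call.
- ctrl.finish_job(): hands the job in; it is judged then, once.
The state is a dict: "time": time; "joint_positions": joint angles; "dq": joint speeds; "tau": joint torques, N m; "tool_pos": TCP position; "tcp_rot": TCP orientation; "ft_force": force on the tool from outside, world axes, zero at the start; "moment": the same for the moment, N m; "finger_gap": finger opening in m; "gripper_force": force on a finger pad.
Only numpy, scipy, OpenCV 4.12 (cv2) and the standard library are available. Lean on these libraries where they do the work, as an engineer would, in place of code of your own. Each camera call takes 0.05 s, during which the arm holds its last target. There are 200 camera calls.

## Task

The two vials standing in the carrier are in each other's wells: swap them, with the carrier on the table, so that each stands down in the well the other had. Then take the carrier by its handle bar, lift it about 10 cm clear of the table and keep it level and still in the air; the job finishes while you are still holding it there. Keep both vials upright throughout and leave everything else on the table where it is.

Things in the scene. Friction and masses are not known exactly. Their poses are not given: they have to be found in the camera images.
- carrier: Loose vial carrier, 0.28-0.5 kg: a grey plastic block 200 (along its x) x 64 (y) x 26 mm high, with one round well near each end and a handle between them. Origin: centre of the underside, on the table; z up; yaw may be anything. The handle is two thin steel posts (at x = +17 and -17 mm, 7 mm thick) carrying a black grip bar 50 mm long along x, 16 mm thick along y, 18 mm high, from 67 to 85 mm above the underside. The whole balances under the middle of the bar
- handle (a point): Centre of the carrier's grip bar, 76 mm above the underside; bar 50 mm along the carrier's x, 16 mm across along its y, 18 mm high. It moves with the carrier
- well_a (a point): Centre of the floor of the well at the carrier's +x end (72 mm from its centre, floor 6 mm above the underside). Well 29 mm across, 20 mm deep, mouth at 26 mm with a 2 mm chamfer. At the start the tall vial stands in it
- well_b (a point): Centre of the floor of the same kind of well at the carrier's -x end (-72 mm). At the start the short vial stands in it
- tall_vial: Glass vial with a black cap, 23.5 mm across, 60 mm tall, 22 g. Origin: centre of its foot; z is its axis. Starts in well_a, so that 40 mm of it stand out. It must end in well_b
- short_vial: Glass vial with a black cap, 23.5 mm across, 54 mm tall, 22 g. Origin: centre of its foot; z is its axis. Starts in well_b, so that 34 mm of it stand out. It must end in well_a
- spare_vial: Bystander, loose: a vial with a white cap, 23.5 mm across, 60 mm tall, standing on the table beside the carrier, on its +y flank toward its -x end; the table beside the +x half of that flank is bare. Origin: centre of its foot. Not to be disturbed
- forceps: Bystander, loose: curved steel forceps, 125 x 27 x 8 mm, lying on the table along the carrier's -y flank. Origin: centre of the underside. Not to be disturbed
- glue_stick: Bystander, loose: standing glue stick, 24 mm across, 84 mm tall, at the back edge. Not to be disturbed
- label_roll: Bystander, loose: roll of labels, 58 mm across, 26 mm high, back left. Not to be disturbed
- wash_bottle: Fixed: wash bottle, 57 x 86 x 156 mm, back left. The carrier must not rest against it
- seed_box: Fixed: clear lidded seed box, 265 x 178 x 96 mm, back right. The carrier must not rest against it
- tape_dispenser: Fixed: tape dispenser, 102 x 136 x 61 mm, right side. The carrier must not rest against it
Not all that is in view belongs to the job. Leave any turquoise look-alike of the short_vial alone.

How it is judged:
By the outcome, as a careful person would: the job done as asked, in the order asked, and still so for the second after the job is handed in, while the arm keeps its last pose, push and grip.
It also fails if it takes over 72 s, if anything falls off the work surface, if the arm or the gripper's body presses on something with over 40 N, if the wrist force passes 120 N, or if a joint passes its speed limit or range.

## Working session

There is one attempt and no reset: what is moved stays moved. The work goes in short steps, Python scripts to look and compute and a shell command to move; the robot and the scene stay as the last step left them, time stands still between calls to the robot, and variables do not carry over. Pictures are saved under pics/ and viewed, at most 10 in all, crops included, and the job is handed in when it is done.

```bash
ls; mkdir -p pics; cat > h.py <<'E'
from bench import ctrl
import numpy as np, cv2
def snap(n,f=None):
    p=ctrl.camera_params(n); im,d=ctrl.get_image(n)
    if f: cv2.imwrite('pics/'+f,cv2.cvtColor(im,cv2.COLOR_RGB2BGR))
    return im,d,np.array(p['camera_matrix']),np.array(p['world_from_camera'])
def ray(K,T,u,v,z):
    r=T[:3,:3]@np.linalg.inv(K)@np.array([u,v,1.]); o=T[:3,3]
    return o+r*(z-o[2])/r[2]
def proj(K,T,P):
    q=T[:3,:3].T@(np.array(P)-T[:3,3]); q=K@q; return q[:2]/q[2]
E
python3 - <<'E'
from h import *
for n in ('top','scene'):
    im,d,K,T=snap(n,n+'0.png'); np.savez(n+'0.npz',im=im,d=d,K=K,T=T); print(n,K.round(1).tolist(),T.round(3).tolist())
print(ctrl.get_obs())
E
```

```text
pics
top [[434.1, 0.0, 312.5], [0.0, 434.1, 202.1], [0.0, 0.0, 1.0]] [[-0.011, -0.994, 0.113, 0.403], [-1.0, 0.009, -0.018, 0.049], [0.017, -0.113, -0.993, 1.322], [0.0, 0.0, 0.0, 1.0]]
scene [[395.3, 0.0, 323.1], [0.0, 395.3, 198.6], [0.0, 0.0, 1.0]] [[0.795, -0.397, 0.46, 0.1], [-0.607, -0.501, 0.617, -0.595], [-0.014, -0.769, -0.639, 0.732], [0.0, 0.0, 0.0, 1.0]]
{'time': 0.1, 'joint_positions': array([ 1.11701984e+00,  1.26344263e-01, -4.05079069e-02,  1.40539538e+00,
       -3.15873541e-05,  1.57081780e+00]), 'dq': array([ 0.00160132, -0.00139088,  0.00216273, -0.00158487,  0.00099036,
       -0.00171213]), 'tau': array([ 6.15905683e-04, -4.36904204e+01,  3.53606415e+01,  1.37442799e-02,
       -6.61764105e-06,  3.39584915e-06]), 'tool_pos': array([0.22998884, 0.47153663, 0.23059303]), 'tcp_rot': array([-1.47827073e-04,  2.24957003e-01,  9.74368421e-01, -7.10568115e-04]), 'ft_force': array([-0.35478624, -0.73053585, -0.22609215]), 'moment': array([-0.01184858,  0.02342229, -0.02805411]), 'gripper_force': 0.0, 'finger_gap': 0.08510558062290671}
```

View pics/top0.png

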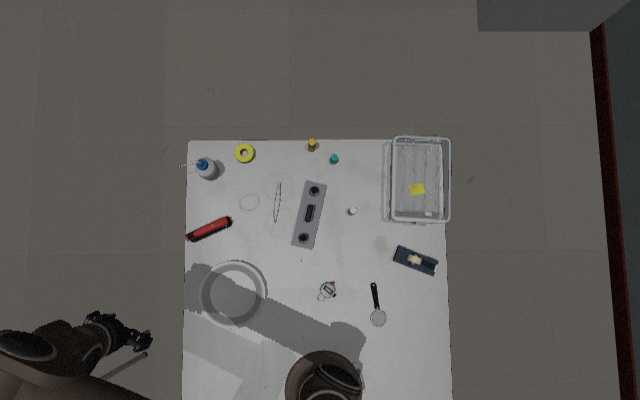

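View pics/scene0.png

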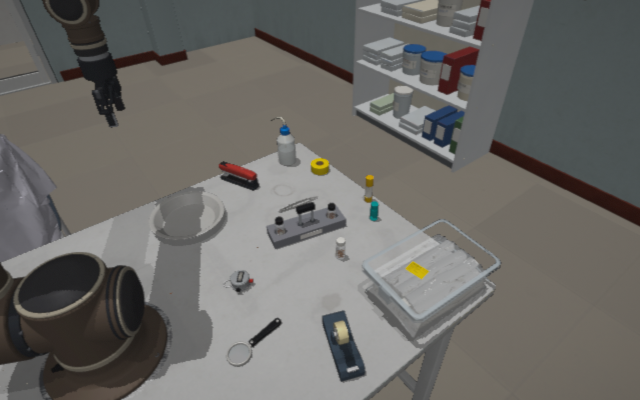

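The top view shows the carrier at (309,213), with forceps on its left flank at (277,203) and the white-capped spare on its right at (352,210), toward the far end. So carrier +x points at the robot: the tall vial is the near cap at (303,238) and the short vial is the far cap at (314,190). Lookalikes are the turquoise one at (334,159), the glue stick at (312,145) and the spare at (352,210), all to be left alone.

```bash
python3 - <<'E'
from h import *
s=np.load('top0.npz'); im,d,K,T=s['im'],s['d'],s['K'],s['T']
c=im[150:265,250:400]; cv2.imwrite('pics/crop1.png',cv2.resize(cv2.cvtColor(c,cv2.COLOR_RGB2BGR),None,fx=5,fy=5,interpolation=cv2.INTER_CUBIC))
g=im.astype(int).mean(2); 
m=((g<140)).astype(np.uint8); m[:170]=0;m[260:]=0;m[:,:288]=0;m[:,330:]=0
m=cv2.morphologyEx(m,cv2.MORPH_OPEN,np.ones((3,3)))
cs,_=cv2.findContours(m,0,1); k=max(cs,key=cv2.contourArea); P=k[:,0,:]
W=np.array([ray(K,T,u,v,.026)[:2] for u,v in P])
r=cv2.minAreaRect((W*1000).astype(np.float32)); print(r)
for z in [.026]: print([ (ray(K,T,u,v,z)).round(3).tolist() for u,v in cv2.boxPoints(cv2.minAreaRect(k))])
for n,(u,v,z) in dict(tall=(303,238,.066),short=(314,190,.060),bar=(309,213,.085),spare=(352,210,.06)).items(): print(n,ray(K,T,u,v,z).round(3))
w=ctrl.camera_params('wrist');o=ctrl.get_obs();print(np.array(w['world_from_camera']).round(3).tolist(),np.array(w['camera_matrix'])[0].tolist())
E
```

```text
((514.894775390625, 37.81217956542969), (70.9057388305664, 202.97552490234375), 76.66700744628906)
[[0.424, 0.095, 0.026], [0.622, 0.05, 0.026], [0.606, -0.02, 0.026], [0.408, 0.027, 0.026]]
tall [0.442 0.055 0.066]
short [0.583 0.022 0.06 ]
bar [0.513 0.037 0.085]
spare [ 0.523 -0.089  0.06 ]
[[0.438, 0.866, 0.242, 0.169], [0.899, -0.421, -0.119, 0.502], [-0.001, 0.27, -0.963, 0.372], [0.0, 0.0, 0.0, 1.0]] [295.3084045932125, 0.0, 318.45773664011057]
```

View pics/crop1.png

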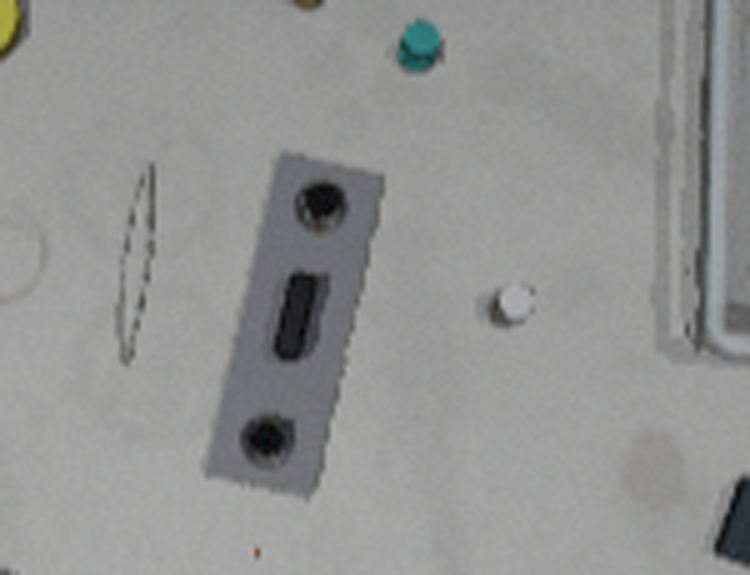

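The crop confirms both black caps: tall at about (303,238) and short at about (314,190), with the bar between them. The carrier axis points about -13° from +x. Next I move over the carrier for a close look.

```bash
python3 -m handwheel '[{"tx":0.027,"ty":-0.043,"az":0.028},{"tx":0.027,"ty":-0.043,"az":0.028},{"tx":0.027,"ty":-0.043,"az":0.028},{"tx":0.027,"ty":-0.043,"az":0.028},{"tx":0.027,"ty":-0.043,"az":0.028},{"tx":0.027,"ty":-0.043,"az":0.028},{"tx":0.027,"ty":-0.043,"az":0.028},{"tx":0.027,"ty":-0.043,"az":0.026}]'; python3 -m handwheel '[{"tx":0.027,"ty":-0.043},{"tx":0.027,"ty":-0.044},{},{}]'
python3 - <<'E'
from h import *
im,d,K,T=snap('wrist','w1.png'); np.savez('w1.npz',im=im,d=d,K=K,T=T)
o=ctrl.get_obs(); print(o['joint_positions'].round(3),o['tool_pos'],o['tcp_rot'])
E
```

```text
[ 1.117  0.126 -0.04   1.405  0.     1.571] [0.23001942 0.47158535 0.23068004] [-1.51473038e-04  2.24976471e-01  9.74363992e-01 -6.13458899e-04]schema error: expected keys tx, ty, tz, ax, ay, az, gripper
schema error: expected keys tx, ty, tz, ax, ay, az, gripper
```

View pics/w1.png

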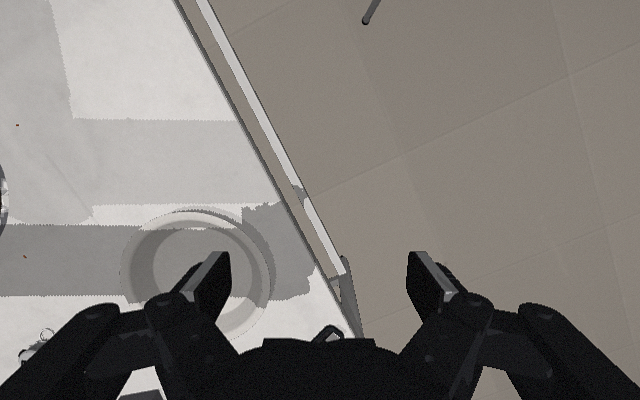

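The move was refused because every row needs all its keys. The picture shows the table edge, with the fingers at columns 215–415. I'll send the move again with full rows.

```bash
python3 -m handwheel '[{"tx":0.027,"ty":-0.043,"tz":0,"ax":0,"ay":0,"az":0.028,"gripper":1},{"tx":0.027,"ty":-0.043,"tz":0,"ax":0,"ay":0,"az":0.028,"gripper":1},{"tx":0.027,"ty":-0.043,"tz":0,"ax":0,"ay":0,"az":0.028,"gripper":1},{"tx":0.027,"ty":-0.043,"tz":0,"ax":0,"ay":0,"az":0.028,"gripper":1},{"tx":0.027,"ty":-0.043,"tz":0,"ax":0,"ay":0,"az":0.028,"gripper":1},{"tx":0.027,"ty":-0.043,"tz":0,"ax":0,"ay":0,"az":0.028,"gripper":1},{"tx":0.027,"ty":-0.043,"tz":0,"ax":0,"ay":0,"az":0.028,"gripper":1},{"tx":0.027,"ty":-0.043,"tz":0,"ax":0,"ay":0,"az":0.026,"gripper":1}]'; python3 -m handwheel '[{"tx":0.027,"ty":-0.043,"tz":0,"ax":0,"ay":0,"az":0,"gripper":1},{"tx":0.027,"ty":-0.044,"tz":0,"ax":0,"ay":0,"az":0,"gripper":1},{"tx":0,"ty":0,"tz":0,"ax":0,"ay":0,"az":0,"gripper":0.6},{"tx":0,"ty":0,"tz":0,"ax":0,"ay":0,"az":0,"gripper":0.6}]'
python3 - <<'E'
from h import *
im,d,K,T=snap('wrist','w2.png'); np.savez('w2.npz',im=im,d=d,K=K,T=T)
o=ctrl.get_obs(); print(o['joint_positions'].round(3),o['tool_pos'],o['tcp_rot'])
E
```

```text
time: 1.15
tool_pos: [0.4467, 0.1263, 0.2312]
tcp_rot: [-0.0, 0.115, 0.993, 0.0]
ft_force: [0.8, 1.5, 0.6]
finger_gap: 0.0855
gripper_force: 0.0
time: 1.65
tool_pos: [0.4998, 0.0409, 0.2309]
tcp_rot: [-0.001, 0.116, 0.993, 0.0]
ft_force: [-0.8, 0.2, -0.1]
finger_gap: 0.052
gripper_force: 0.0
[ 0.082  0.082 -0.09   1.4    0.     0.314] [0.49963343 0.04137758 0.23108866] [-4.02569373e-04  1.15392580e-01  9.93319879e-01  9.48787341e-05]
```

View pics/w2.png

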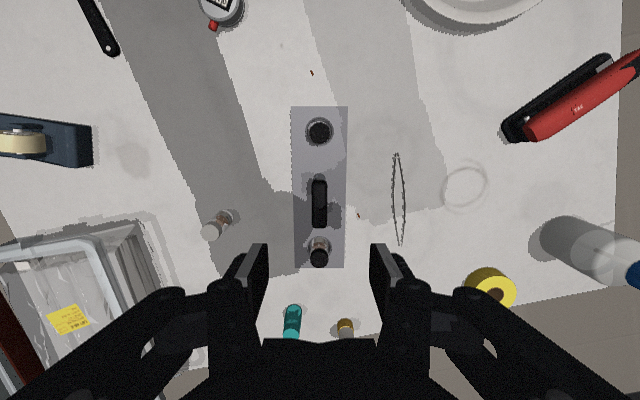

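The wrist view shows the tall cap at (319,132), the bar at (319,204) and the short cap at (319,257). The carrier is nearly aligned with the tool, the spare is at (213,228), and the side left of the near half is bare. I'll measure with masks.

```bash
cat >> h.py <<'E'
def blobs(im,K,T,lo=60,box=(280,90,365,285)):
    x0,y0,x1,y1=box; g=im.max(2); m=np.zeros(g.shape,np.uint8); m[y0:y1,x0:x1]=(g[y0:y1,x0:x1]<lo)*255
    cs,_=cv2.findContours(m,0,1); out=[]
    for c in cs:
        if cv2.contourArea(c)<80: continue
        (u,v),(w,h),a=cv2.minAreaRect(c); e=cv2.minEnclosingCircle(c); out.append((u,v,w,h,a,e))
    return out
E
python3 - <<'E'
from h import *
s=np.load('w2.npz'); im,d,K,T=s['im'],s['d'],s['K'],s['T']
for b in blobs(im,K,T,50):
    u,v=b[:2]; print(np.round(b[:5],1), 'circ',np.round(b[5][0]+(b[5][1],),1), 'depthz', (T@np.r_[np.linalg.inv(K)@[u,v,1]*d[int(v),int(u)],1])[:3].round(4), [ray(K,T,u,v,z)[:2].round(4).tolist() for z in(.060,.066,.085)])
# depth-based: points by height
v,u=np.mgrid[90:285,280:365]; D=d[90:285,280:365]
P=np.linalg.inv(K)@np.stack([u.ravel(),v.ravel(),np.ones(u.size)])*D.ravel(); P=T[:3,:3]@P+T[:3,3:]
for n,a,b in (('block',.02,.031),('bar',.08,.09),('cap',.056,.072)):
    q=P[:,(P[2]>a)&(P[2]<b)]; 
    if q.shape[1]<20: print(n,'few');continue
    print(n,q.shape[1],np.median(q[2]).round(4),cv2.minAreaRect((q[:2].T*1000).astype(np.float32)))
    if n=='cap':
        for s2 in (q[0]<.5,q[0]>.5):
            k=q[:,s2]; print('  ',k.shape[1],k.mean(1).round(4),cv2.minEnclosingCircle((k[:2].T*1000).astype(np.float32)))
x0,y0=195,205
g=im.min(2)[195:250,195:245]; D=d[195:250,195:245]; v,u=np.mgrid[195:250,195:245]
P=np.linalg.inv(K)@np.stack([u.ravel(),v.ravel(),np.ones(u.size)])*D.ravel(); P=T[:3,:3]@P+T[:3,3:]
q=P[:,P[2]>.052]; print('spare',q.shape[1],q.mean(1).round(4))
E
```

```text
[318.5 257.5  19.   17.   90. ] circ [318.6 257.6   9.7] depthz [0.5801 0.0226 0.0598] [[0.5801, 0.0226], [0.5773, 0.0233], [0.5684, 0.0253]]
[318.5 202.5  15.   49.    0. ] circ [318.5 202.7  24.9] depthz [0.5096 0.0392 0.0839] [[0.5159, 0.0378], [0.5143, 0.0381], [0.5093, 0.0393]]
[319. 133.  20.  20.  90.] circ [319.3 133.3  10.8] depthz [0.4437 0.0553 0.0646] [[0.4439, 0.0553], [0.4437, 0.0553], [0.443, 0.0555]]
block 6898 0.0251 ((513.4969482421875, 38.789772033691406), (64.09451293945312, 199.68161010742188), 76.6753921508789)
bar 686 0.0837 ((512.383544921875, 39.066253662109375), (14.646222114562988, 48.594520568847656), 76.88462829589844)
cap 591 0.0643 ((513.154541015625, 38.53700637817383), (20.34758949279785, 164.4397735595703), 76.40477752685547)
   348 [0.4432 0.0557 0.0652] ((461.51409912109375, 51.187992095947266), 29.202911376953125)
   243 [0.5825 0.0224 0.059 ] ((583.1967163085938, 22.170392990112305), 10.776978492736816)
spare 312 [ 0.5185 -0.0846  0.0685]
```

```bash
python3 -m handwheel '[{"tx":-0.028,"ty":0.007,"tz":0,"ax":0,"ay":0,"az":0,"gripper":0.55},{"tx":-0.0285,"ty":0.007,"tz":0,"ax":0,"ay":0,"az":0,"gripper":0.55},{"tx":0,"ty":0,"tz":-0.05,"ax":0,"ay":0,"az":0,"gripper":0.55},{"tx":0,"ty":0,"tz":-0.05,"ax":0,"ay":0,"az":0,"gripper":0.55},{"tx":0,"ty":0,"tz":-0.04,"ax":0,"ay":0,"az":0,"gripper":0.55},{"tx":0,"ty":0,"tz":-0.03,"ax":0,"ay":0,"az":0,"gripper":0.55},{"tx":0,"ty":0,"tz":-0.02,"ax":0,"ay":0,"az":0,"gripper":0.55},{"tx":0,"ty":0,"tz":-0.008,"ax":0,"ay":0,"az":0,"gripper":0.55}]' 25
python3 -m handwheel '[{"tx":0,"ty":0,"tz":0,"ax":0,"ay":0,"az":0,"gripper":0.55},{"tx":0,"ty":0,"tz":0,"ax":0,"ay":0,"az":0,"gripper":0.1},{"tx":0,"ty":0,"tz":0,"ax":0,"ay":0,"az":0,"gripper":0.1},{"tx":0,"ty":0,"tz":0,"ax":0,"ay":0,"az":0,"gripper":0.1},{"tx":0,"ty":0,"tz":0,"ax":0,"ay":0,"az":0,"gripper":0.1}]'
```

```text
time: 2.7
tool_pos: [0.4424, 0.0559, 0.0324]
tcp_rot: [-0.001, 0.115, 0.993, -0.0]
ft_force: [0.8, 0.2, -0.6]
finger_gap: 0.0473
gripper_force: 0.0
time: 3.32
tool_pos: [0.4444, 0.0551, 0.0343]
tcp_rot: [0.001, 0.116, 0.993, 0.001]
ft_force: [-1.3, 0.8, 5.9]
finger_gap: 0.0227
gripper_force: 25.3
```

Gripped. Next I lift it and carry it to the bare table spot.

```bash
python3 -m handwheel '[{"tx":0,"ty":0,"tz":0.012,"ax":0,"ay":0,"az":0,"gripper":0.1},{"tx":0,"ty":0,"tz":0.02,"ax":0,"ay":0,"az":0,"gripper":0.1},{"tx":0,"ty":0,"tz":0.02,"ax":0,"ay":0,"az":0,"gripper":0.1},{"tx":-0.003,"ty":-0.025,"tz":0,"ax":0,"ay":0,"az":0,"gripper":0.1},{"tx":-0.003,"ty":-0.035,"tz":0,"ax":0,"ay":0,"az":0,"gripper":0.1},{"tx":-0.003,"ty":-0.025,"tz":-0.01,"ax":0,"ay":0,"az":0,"gripper":0.1},{"tx":0,"ty":0,"tz":-0.02,"ax":0,"ay":0,"az":0,"gripper":0.1},{"tx":0,"ty":0,"tz":0,"ax":0,"ay":0,"az":0,"gripper":0.1}]'
python3 - <<'E'
from h import *
im,d,K,T=snap('wrist','w3.png'); im2,d2,K2,T2=snap('scene')
c=im2[190:290,210:370]; c=cv2.resize(cv2.cvtColor(c,cv2.COLOR_RGB2BGR),(640,400),interpolation=cv2.INTER_CUBIC)
cv2.imwrite('pics/c3.png',c)
E
```

```text
time: 4.32
tool_pos: [0.4335, -0.0305, 0.0547]
tcp_rot: [-0.001, 0.116, 0.993, -0.0]
ft_force: [-0.7, 0.9, 0.3]
finger_gap: 0.0228
gripper_force: 24.9
```

View pics/c3.png

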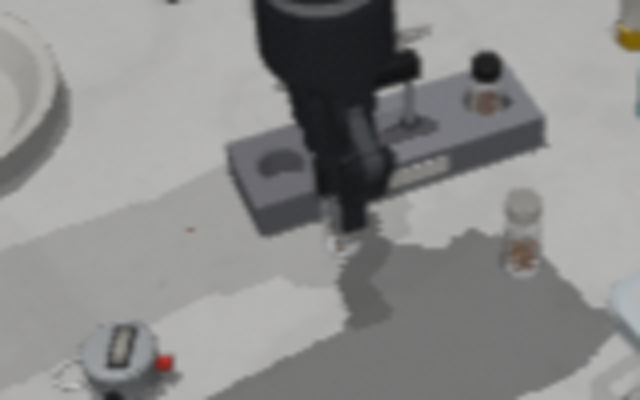

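The crop shows well_a empty at (282,160) and the vial held below the fingers at (343,240). I lower it to the table.

```bash
python3 -m handwheel '[{"tx":0,"ty":0,"tz":-0.012,"ax":0,"ay":0,"az":0,"gripper":0.1},{"tx":0,"ty":0,"tz":-0.01,"ax":0,"ay":0,"az":0,"gripper":0.1},{"tx":0,"ty":0,"tz":-0.002,"ax":0,"ay":0,"az":0,"gripper":0.1},{"tx":0,"ty":0,"tz":-0.001,"ax":0,"ay":0,"az":0,"gripper":0.1},{"tx":0,"ty":0,"tz":0,"ax":0,"ay":0,"az":0,"gripper":0.1}]'
python3 -m handwheel '[{"tx":0,"ty":0,"tz":-0.001,"ax":0,"ay":0,"az":0,"gripper":0.1},{"tx":0,"ty":0,"tz":0,"ax":0,"ay":0,"az":0,"gripper":0.1}]'
```

```text
time: 5.05
tool_pos: [0.4348, -0.0301, 0.0304]
tcp_rot: [0.0, 0.116, 0.993, 0.0]
ft_force: [0.2, -0.3, 0.4]
finger_gap: 0.0224
gripper_force: 24.9
time: 5.3
tool_pos: [0.4347, -0.0302, 0.0294]
tcp_rot: [0.0, 0.116, 0.993, 0.0]
ft_force: [0.0, -0.5, -0.0]
finger_gap: 0.0225
gripper_force: 24.9
```

```bash
for i in 1; do python3 -m handwheel '[{"tx":0,"ty":0,"tz":-0.001,"ax":0,"ay":0,"az":0,"gripper":0.1},{"tx":0,"ty":0,"tz":0,"ax":0,"ay":0,"az":0,"gripper":0.1}]'; done | grep -E "pos|ft"
python3 -m handwheel '[{"tx":0,"ty":0,"tz":-0.001,"ax":0,"ay":0,"az":0,"gripper":0.1},{"tx":0,"ty":0,"tz":0,"ax":0,"ay":0,"az":0,"gripper":0.1}]'| grep -E "pos|ft"
```

```text
tool_pos: [0.4347, -0.0302, 0.0284]
ft_force: [0.7, 0.1, 0.3]
tool_pos: [0.435, -0.0302, 0.0283]
ft_force: [-3.5, -0.1, 9.0]
```

Contact at 9 N, so it is on the table. I release it, rise and go over the short vial.

```bash
python3 -m handwheel '[{"tx":0,"ty":0,"tz":0,"ax":0,"ay":0,"az":0,"gripper":0.55},{"tx":0,"ty":0,"tz":0,"ax":0,"ay":0,"az":0,"gripper":0.55},{"tx":0,"ty":0,"tz":0,"ax":0,"ay":0,"az":0,"gripper":0.55},{"tx":0,"ty":0,"tz":0.02,"ax":0,"ay":0,"az":0,"gripper":0.55},{"tx":0,"ty":0,"tz":0.04,"ax":0,"ay":0,"az":0,"gripper":0.55},{"tx":0,"ty":0,"tz":0.05,"ax":0,"ay":0,"az":0,"gripper":0.55},{"tx":0,"ty":0,"tz":0.04,"ax":0,"ay":0,"az":0,"gripper":0.55}]'
python3 -m handwheel '[{"tx":0.037,"ty":0.013,"tz":0,"ax":0,"ay":0,"az":0,"gripper":0.55},{"tx":0.037,"ty":0.013,"tz":0,"ax":0,"ay":0,"az":0,"gripper":0.55},{"tx":0.037,"ty":0.013,"tz":0,"ax":0,"ay":0,"az":0,"gripper":0.55},{"tx":0.037,"ty":0.013,"tz":0,"ax":0,"ay":0,"az":0,"gripper":0.55},{"tx":0,"ty":0,"tz":0,"ax":0,"ay":0,"az":0,"gripper":0.55},{"tx":0,"ty":0,"tz":0,"ax":0,"ay":0,"az":0,"gripper":0.55}]'
python3 - <<'E'
from h import *
im,d,K,T=snap('wrist','w4.png'); np.savez('w4.npz',im=im,d=d,K=K,T=T)
E
```

```text
time: 6.68
tool_pos: [0.4348, -0.0302, 0.1791]
tcp_rot: [0.0, 0.116, 0.993, 0.0]
ft_force: [0.4, -0.4, -0.4]
finger_gap: 0.0468
gripper_force: 0.0
time: 7.42
tool_pos: [0.582, 0.0217, 0.1768]
tcp_rot: [-0.001, 0.116, 0.993, -0.0]
ft_force: [-0.6, -0.3, 1.4]
finger_gap: 0.047
gripper_force: 0.0
```

View pics/w4.png

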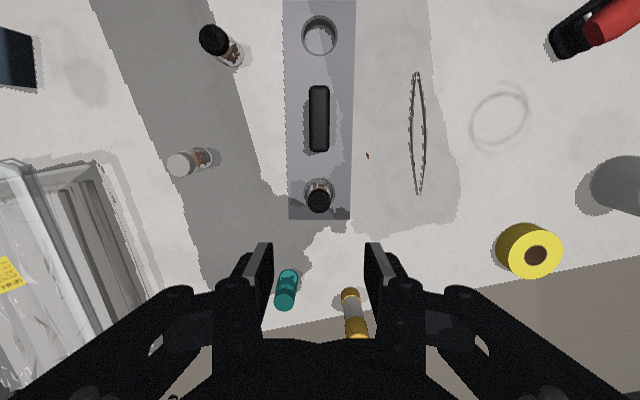

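The tall vial stands on the table at (222,45), and well_a is empty at (319,35). The bar is at (319,118) and the short cap at (318,200). I'll measure these again.

```bash
cat >> h.py <<'E'
def heights(d,K,T,box):
    x0,y0,x1,y1=box; v,u=np.mgrid[y0:y1,x0:x1]; D=d[y0:y1,x0:x1]
    P=np.linalg.inv(K)@np.stack([u.ravel(),v.ravel(),np.ones(u.size)])*D.ravel(); return T[:3,:3]@P+T[:3,3:]
def rect(P,a,b):
    q=P[:,(P[2]>a)&(P[2]<b)]; return q.shape[1],q.mean(1).round(4),cv2.minAreaRect((q[:2].T*1000).astype(np.float32))
E
python3 - <<'E'
from h import *
s=np.load('w4.npz'); im,d,K,T=s['im'],s['d'],s['K'],s['T']
print('short',rect(heights(d,K,T,(295,170,345,220)),.054,.064))
print('tall',rect(heights(d,K,T,(195,15,250,70)),.053,.068))
print('bar',rect(heights(d,K,T,(295,75,345,165)),.078,.09))
print('block',rect(heights(d,K,T,(275,0,365,225)),.021,.030))
P=heights(d,K,T,(290,5,350,65)); print('well floor/low',rect(P,0,.02))
P=heights(d,K,T,(160,140,215,185)); print('spare',rect(P,.053,.068))
E
```

```text
short (421, array([0.5829, 0.0225, 0.0589]), ((583.1488037109375, 22.5201473236084), (20.208166122436523, 20.8384952545166), 75.26683807373047))
tall (680, array([ 0.4346, -0.0288,  0.0588]), ((434.19970703125, -29.32329559326172), (20.918991088867188, 20.68437385559082), 69.62552642822266))
bar (1362, array([0.5126, 0.039 , 0.0835]), ((513.163818359375, 39.08472442626953), (15.811936378479004, 49.095375061035156), 76.19795989990234))
block (11883, array([0.503 , 0.0412, 0.0251]), ((513.2989501953125, 38.80110168457031), (64.20120239257812, 200.2058563232422), 76.71538543701172))
well floor/low (861, array([0.4395, 0.0562, 0.0067]), ((441.20135498046875, 56.11280059814453), (27.589031219482422, 25.774049758911133), 50.19772720336914))
spare (501, array([ 0.5221, -0.0896,  0.0587]), ((522.3831176757812, -90.49764251708984), (20.689943313598633, 20.704456329345703), 74.189697265625))
```

```bash
python3 -m handwheel '[{"tx":0,"ty":0,"tz":-0.05,"ax":0,"ay":0,"az":0,"gripper":0.55},{"tx":0,"ty":0,"tz":-0.045,"ax":0,"ay":0,"az":0,"gripper":0.55},{"tx":0,"ty":0,"tz":-0.03,"ax":0,"ay":0,"az":0,"gripper":0.55},{"tx":0,"ty":0,"tz":-0.015,"ax":0,"ay":0,"az":0,"gripper":0.55},{"tx":0,"ty":0,"tz":-0.005,"ax":0,"ay":0,"az":0,"gripper":0.55},{"tx":0,"ty":0,"tz":0,"ax":0,"ay":0,"az":0,"gripper":0.55}]' 25
python3 -m handwheel '[{"tx":0,"ty":0,"tz":0,"ax":0,"ay":0,"az":0,"gripper":0.1},{"tx":0,"ty":0,"tz":0,"ax":0,"ay":0,"az":0,"gripper":0.1},{"tx":0,"ty":0,"tz":0,"ax":0,"ay":0,"az":0,"gripper":0.1},{"tx":0,"ty":0,"tz":0,"ax":0,"ay":0,"az":0,"gripper":0.1}]'
```

```text
time: 8.22
tool_pos: [0.5831, 0.0217, 0.0333]
tcp_rot: [0.001, 0.116, 0.993, 0.0]
ft_force: [0.4, -0.0, 0.1]
finger_gap: 0.0472
gripper_force: 0.0
time: 8.72
tool_pos: [0.5835, 0.0219, 0.0335]
tcp_rot: [0.001, 0.116, 0.993, 0.0]
ft_force: [0.1, 0.1, 6.4]
finger_gap: 0.0229
gripper_force: 24.9
```

```bash
python3 -m handwheel '[{"tx":0,"ty":0,"tz":0.015,"ax":0,"ay":0,"az":0,"gripper":0.1},{"tx":0,"ty":0,"tz":0.03,"ax":0,"ay":0,"az":0,"gripper":0.1},{"tx":0,"ty":0,"tz":0.035,"ax":0,"ay":0,"az":0,"gripper":0.1},{"tx":0,"ty":0,"tz":0.03,"ax":0,"ay":0,"az":0,"gripper":0.1},{"tx":-0.03,"ty":0.007,"tz":0,"ax":0,"ay":0,"az":0,"gripper":0.1},{"tx":-0.04,"ty":0.0095,"tz":0,"ax":0,"ay":0,"az":0,"gripper":0.1},{"tx":-0.04,"ty":0.0095,"tz":0,"ax":0,"ay":0,"az":0,"gripper":0.1},{"tx":-0.03,"ty":0.007,"tz":0,"ax":0,"ay":0,"az":0,"gripper":0.1}]'
python3 -m handwheel '[{"tx":0,"ty":0,"tz":-0.03,"ax":0,"ay":0,"az":0,"gripper":0.1},{"tx":0,"ty":0,"tz":-0.04,"ax":0,"ay":0,"az":0,"gripper":0.1},{"tx":0,"ty":0,"tz":-0.015,"ax":0,"ay":0,"az":0,"gripper":0.1},{"tx":0,"ty":0,"tz":0,"ax":0,"ay":0,"az":0,"gripper":0.1},{"tx":0,"ty":0,"tz":0,"ax":0,"ay":0,"az":0,"gripper":0.1}]'
```

```text
time: 9.72
tool_pos: [0.441, 0.0551, 0.1431]
tcp_rot: [0.0, 0.116, 0.993, 0.0]
ft_force: [-0.0, -0.0, 0.0]
finger_gap: 0.0231
gripper_force: 24.6
time: 10.35
tool_pos: [0.4437, 0.0549, 0.0587]
tcp_rot: [0.001, 0.116, 0.993, 0.0]
ft_force: [-0.1, -0.1, 0.6]
finger_gap: 0.0225
gripper_force: 24.6
```

```bash
python3 -m handwheel '[{"tx":0,"ty":0,"tz":-0.006,"ax":0,"ay":0,"az":0,"gripper":0.1},{"tx":0,"ty":0,"tz":-0.006,"ax":0,"ay":0,"az":0,"gripper":0.1},{"tx":0,"ty":0,"tz":-0.006,"ax":0,"ay":0,"az":0,"gripper":0.1},{"tx":0,"ty":0,"tz":-0.004,"ax":0,"ay":0,"az":0,"gripper":0.1},{"tx":0,"ty":0,"tz":-0.001,"ax":0,"ay":0,"az":0,"gripper":0.1},{"tx":0,"ty":0,"tz":0,"ax":0,"ay":0,"az":0,"gripper":0.1}]'
python3 -m handwheel '[{"tx":0,"ty":0,"tz":-0.001,"ax":0,"ay":0,"az":0,"gripper":0.1},{"tx":0,"ty":0,"tz":0,"ax":0,"ay":0,"az":0,"gripper":0.1}]'
```

```text
time: 11.1
tool_pos: [0.4426, 0.0549, 0.0343]
tcp_rot: [-0.0, 0.116, 0.993, -0.0]
ft_force: [-0.1, 0.2, 0.0]
finger_gap: 0.0223
gripper_force: 24.6
time: 11.35
tool_pos: [0.4428, 0.0549, 0.0336]
tcp_rot: [0.0, 0.116, 0.993, 0.0]
ft_force: [-0.8, -0.9, 1.2]
finger_gap: 0.0227
gripper_force: 24.8
```

It is seated (about 1 N at floor height). I release it, rise and go to the tall vial.

```bash
python3 -m handwheel '[{"tx":0,"ty":0,"tz":0,"ax":0,"ay":0,"az":0,"gripper":0.55},{"tx":0,"ty":0,"tz":0,"ax":0,"ay":0,"az":0,"gripper":0.55},{"tx":0,"ty":0,"tz":0,"ax":0,"ay":0,"az":0,"gripper":0.55},{"tx":0,"ty":0,"tz":0.03,"ax":0,"ay":0,"az":0,"gripper":0.55},{"tx":0,"ty":0,"tz":0.05,"ax":0,"ay":0,"az":0,"gripper":0.55},{"tx":0,"ty":0,"tz":0.05,"ax":0,"ay":0,"az":0,"gripper":0.55},{"tx":-0.004,"ty":-0.042,"tz":0.01,"ax":0,"ay":0,"az":0,"gripper":0.55},{"tx":-0.004,"ty":-0.042,"tz":0,"ax":0,"ay":0,"az":0,"gripper":0.55}]'
python3 -m handwheel '[{"tx":0,"ty":0,"tz":0,"ax":0,"ay":0,"az":0,"gripper":0.55},{"tx":0,"ty":0,"tz":0,"ax":0,"ay":0,"az":0,"gripper":0.55}]'
python3 - <<'E'
from h import *
im,d,K,T=snap('wrist','w5.png'); np.savez('w5.npz',im=im,d=d,K=K,T=T)
for n,p in dict(tall=(.4346,-.029,.06),short=(.4432,.0555,.06),wellb=(.5834,.0223,.026)).items():
    u,v=proj(K,T,p); print(n,u.round(),v.round()); b=(int(u)-28,max(int(v)-28,0),int(u)+28,int(v)+28)
    try: print(rect(heights(d,K,T,b),.052,.07))
    except Exception as e: print('none')
E
```

```text
time: 12.35
tool_pos: [0.4354, -0.0298, 0.1748]
tcp_rot: [0.002, 0.115, 0.993, 0.0]
ft_force: [0.5, 0.4, -0.7]
finger_gap: 0.0471
gripper_force: 0.0
time: 12.6
tool_pos: [0.4345, -0.029, 0.1731]
tcp_rot: [-0.0, 0.116, 0.993, 0.0]
ft_force: [-0.0, -0.5, -0.5]
finger_gap: 0.0472
gripper_force: 0.0
tall 318.0 202.0
(446, array([ 0.4329, -0.0293,  0.0589]), ((433.4132080078125, -29.423322677612305), (19.78915023803711, 20.767112731933594), 76.80677032470703))
short 413.0 189.0
(483, array([0.4418, 0.0543, 0.0587]), ((442.6508483886719, 54.700294494628906), (20.655349731445312, 21.047710418701172), 83.96741485595703))
wellb 393.0 308.0
(0, array([nan, nan, nan]), ((0.0, 0.0), (0.0, 0.0), 0.0))h.py:23: RuntimeWarning: Mean of empty slice.
  q=P[:,(P[2]>a)&(P[2]<b)]; return q.shape[1],q.mean(1).round(4),cv2.minAreaRect((q[:2].T*1000).astype(np.float32))
  ret = um.true_divide(
```

View pics/w5.png

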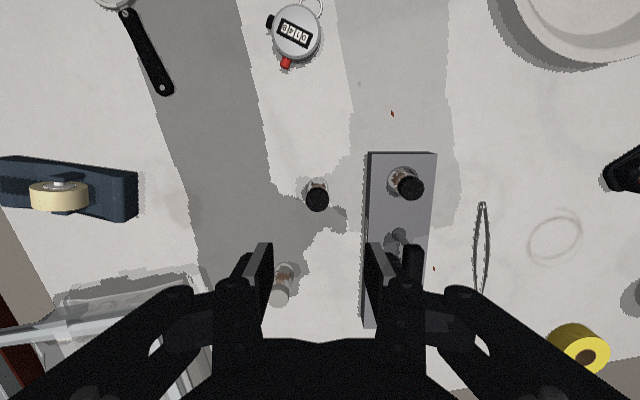

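The short vial stands seated in well_a at (410,188), its top at 59 mm as expected. The tall vial stands on the table at (317,197). I grasp the tall vial.

```bash
python3 -m handwheel '[{"tx":-0.001,"ty":0,"tz":-0.05,"ax":0,"ay":0,"az":0,"gripper":0.55},{"tx":0,"ty":0,"tz":-0.045,"ax":0,"ay":0,"az":0,"gripper":0.55},{"tx":0,"ty":0,"tz":-0.03,"ax":0,"ay":0,"az":0,"gripper":0.55},{"tx":0,"ty":0,"tz":-0.013,"ax":0,"ay":0,"az":0,"gripper":0.55},{"tx":0,"ty":0,"tz":-0.005,"ax":0,"ay":0,"az":0,"gripper":0.55},{"tx":0,"ty":0,"tz":0,"ax":0,"ay":0,"az":0,"gripper":0.55}]' 25
python3 -m handwheel '[{"tx":0,"ty":0,"tz":0,"ax":0,"ay":0,"az":0,"gripper":0.1},{"tx":0,"ty":0,"tz":0,"ax":0,"ay":0,"az":0,"gripper":0.1},{"tx":0,"ty":0,"tz":0,"ax":0,"ay":0,"az":0,"gripper":0.1},{"tx":0,"ty":0,"tz":0,"ax":0,"ay":0,"az":0,"gripper":0.1}]'
```

```text
time: 13.4
tool_pos: [0.4343, -0.0289, 0.031]
tcp_rot: [0.0, 0.115, 0.993, 0.0]
ft_force: [0.7, 0.2, 0.4]
finger_gap: 0.047
gripper_force: 0.0
time: 13.9
tool_pos: [0.4345, -0.0292, 0.0313]
tcp_rot: [0.001, 0.116, 0.993, 0.0]
ft_force: [-0.4, -0.2, 6.1]
finger_gap: 0.0225
gripper_force: 25.7
```

```bash
python3 -m handwheel '[{"tx":0,"ty":0,"tz":0.02,"ax":0,"ay":0,"az":0,"gripper":0.1},{"tx":0,"ty":0,"tz":0.04,"ax":0,"ay":0,"az":0,"gripper":0.1},{"tx":0,"ty":0,"tz":0.05,"ax":0,"ay":0,"az":0,"gripper":0.1},{"tx":0.03,"ty":0.0105,"tz":0,"ax":0,"ay":0,"az":0,"gripper":0.1},{"tx":0.045,"ty":0.0155,"tz":0,"ax":0,"ay":0,"az":0,"gripper":0.1},{"tx":0.045,"ty":0.0155,"tz":0,"ax":0,"ay":0,"az":0,"gripper":0.1},{"tx":0.03,"ty":0.01,"tz":0,"ax":0,"ay":0,"az":0,"gripper":0.1},{"tx":0,"ty":0,"tz":0,"ax":0,"ay":0,"az":0,"gripper":0.1}]'
python3 -m handwheel '[{"tx":0,"ty":0,"tz":-0.03,"ax":0,"ay":0,"az":0,"gripper":0.1},{"tx":0,"ty":0,"tz":-0.035,"ax":0,"ay":0,"az":0,"gripper":0.1},{"tx":0,"ty":0,"tz":-0.012,"ax":0,"ay":0,"az":0,"gripper":0.1},{"tx":0,"ty":0,"tz":0,"ax":0,"ay":0,"az":0,"gripper":0.1},{"tx":0,"ty":0,"tz":0,"ax":0,"ay":0,"az":0,"gripper":0.1}]'
```

```text
time: 14.9
tool_pos: [0.585, 0.0229, 0.1392]
tcp_rot: [-0.0, 0.115, 0.993, -0.0]
ft_force: [-0.1, 0.5, -0.7]
finger_gap: 0.0226
gripper_force: 25.3
time: 15.52
tool_pos: [0.5844, 0.0223, 0.0649]
tcp_rot: [0.001, 0.116, 0.993, 0.0]
ft_force: [0.5, -0.9, 0.4]
finger_gap: 0.0229
gripper_force: 25.3
```

Well aligned; the target is (0.584, 0.0223). I insert it.

```bash
python3 -m handwheel '[{"tx":0,"ty":0,"tz":-0.007,"ax":0,"ay":0,"az":0,"gripper":0.1},{"tx":0,"ty":0,"tz":-0.006,"ax":0,"ay":0,"az":0,"gripper":0.1},{"tx":0,"ty":0,"tz":-0.006,"ax":0,"ay":0,"az":0,"gripper":0.1},{"tx":0,"ty":0,"tz":-0.006,"ax":0,"ay":0,"az":0,"gripper":0.1},{"tx":0,"ty":0,"tz":-0.002,"ax":0,"ay":0,"az":0,"gripper":0.1},{"tx":0,"ty":0,"tz":0,"ax":0,"ay":0,"az":0,"gripper":0.1}]'
python3 -m handwheel '[{"tx":0,"ty":0,"tz":-0.001,"ax":0,"ay":0,"az":0,"gripper":0.1},{"tx":0,"ty":0,"tz":0,"ax":0,"ay":0,"az":0,"gripper":0.1}]'
```

```text
time: 16.27
tool_pos: [0.5836, 0.022, 0.0371]
tcp_rot: [0.0, 0.116, 0.993, -0.0]
ft_force: [-3.0, -1.9, 7.5]
finger_gap: 0.0227
gripper_force: 26.0
time: 16.52
tool_pos: [0.5838, 0.022, 0.0371]
tcp_rot: [0.001, 0.116, 0.993, -0.0]
ft_force: [-5.1, -1.9, 13.7]
finger_gap: 0.0225
gripper_force: 26.6
```

It is seated at the predicted height. I release it, rise and look.

```bash
python3 -m handwheel '[{"tx":0,"ty":0,"tz":0,"ax":0,"ay":0,"az":0,"gripper":0.55},{"tx":0,"ty":0,"tz":0,"ax":0,"ay":0,"az":0,"gripper":0.55},{"tx":0,"ty":0,"tz":0,"ax":0,"ay":0,"az":0,"gripper":0.55},{"tx":0,"ty":0,"tz":0.03,"ax":0,"ay":0,"az":0,"gripper":0.55},{"tx":0,"ty":0,"tz":0.05,"ax":0,"ay":0,"az":0,"gripper":0.55},{"tx":0,"ty":0,"tz":0.06,"ax":0,"ay":0,"az":0,"gripper":0.55},{"tx":0,"ty":0,"tz":0,"ax":0,"ay":0,"az":0,"gripper":0.55},{"tx":0,"ty":0,"tz":0,"ax":0,"ay":0,"az":0,"gripper":0.55}]'
python3 - <<'E'
from h import *
im,d,K,T=snap('wrist','w6.png')
for n,p,a,b in (('tall',(.5834,.0223,.066),.058,.072),('short',(.4432,.0555,.06),.052,.068),('bar',(.5133,.0389,.085),.077,.09),('block',(.5133,.0389,.026),.02,.03)):
    u,v=proj(K,T,p); w=30 if n[0]!='b' else 110 if n=='block' else 50; hw=30 if n!='block' else 50
    print(n,rect(heights(d,K,T,(int(u)-hw,max(int(v)-w,0),int(u)+hw,int(v)+w)),a,b))
E
```

```text
time: 17.52
tool_pos: [0.5836, 0.0224, 0.1748]
tcp_rot: [-0.0, 0.116, 0.993, 0.0]
ft_force: [-0.1, 0.5, 0.3]
finger_gap: 0.0468
gripper_force: 0.0
tall (458, array([0.5821, 0.023 , 0.0648]), ((582.7531127929688, 22.566181182861328), (20.462888717651367, 20.45188331604004), 48.494754791259766))
short (707, array([0.4437, 0.0549, 0.0589]), ((443.114013671875, 54.91843795776367), (20.241724014282227, 20.76822280883789), 78.25533294677734))
bar (1373, array([0.5123, 0.0391, 0.0835]), ((512.8839721679688, 38.9124755859375), (16.01919937133789, 49.19782257080078), 76.85107421875))
block (11146, array([0.5098, 0.0397, 0.0251]), ((517.177978515625, 37.921661376953125), (64.22186279296875, 192.59390258789062), 76.75215911865234))
```

View pics/w6.png

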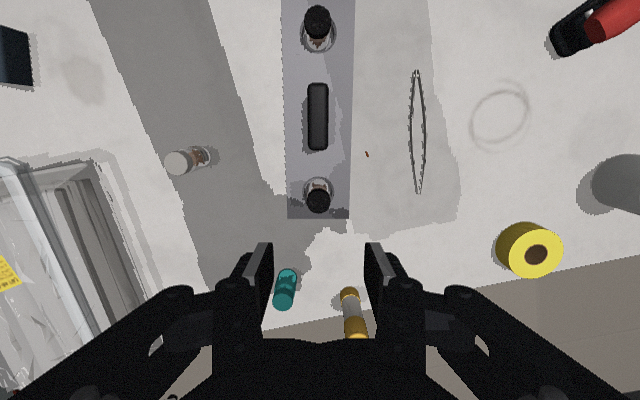

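Both vials are seated and swapped: tall in well_b at (318,195) with its top at 65 mm, short in well_a at (317,25) with its top at 59 mm. The bar is at (317,116). Now I grasp the handle.

```bash
python3 -m handwheel '[{"tx":-0.035,"ty":0.008,"tz":0,"ax":0,"ay":0,"az":0,"gripper":0.6},{"tx":-0.0355,"ty":0.0085,"tz":0,"ax":0,"ay":0,"az":0,"gripper":0.6},{"tx":0,"ty":0,"tz":-0.04,"ax":0,"ay":0,"az":0,"gripper":0.6},{"tx":0,"ty":0,"tz":-0.04,"ax":0,"ay":0,"az":0,"gripper":0.6},{"tx":0,"ty":0,"tz":-0.025,"ax":0,"ay":0,"az":0,"gripper":0.6},{"tx":0,"ty":0,"tz":-0.012,"ax":0,"ay":0,"az":0,"gripper":0.6},{"tx":0,"ty":0,"tz":0,"ax":0,"ay":0,"az":0,"gripper":0.6},{"tx":0,"ty":0,"tz":0,"ax":0,"ay":0,"az":0,"gripper":0.6}]' 60
python3 -m handwheel '[{"tx":0,"ty":0,"tz":0,"ax":0,"ay":0,"az":0,"gripper":0.05},{"tx":0,"ty":0,"tz":0,"ax":0,"ay":0,"az":0,"gripper":0.05},{"tx":0,"ty":0,"tz":0,"ax":0,"ay":0,"az":0,"gripper":0.05},{"tx":0,"ty":0,"tz":0,"ax":0,"ay":0,"az":0,"gripper":0.05},{"tx":0,"ty":0,"tz":0,"ax":0,"ay":0,"az":0,"gripper":0.05}]'
python3 -m handwheel '[{"tx":0,"ty":0,"tz":0,"ax":0,"ay":0,"az":0,"gripper":0.05},{"tx":0,"ty":0,"tz":0,"ax":0,"ay":0,"az":0,"gripper":0.05}]' 90
```

```text
time: 18.58
tool_pos: [0.5137, 0.0389, 0.0591]
tcp_rot: [0.001, 0.116, 0.993, 0.0]
ft_force: [0.5, -0.5, -0.2]
finger_gap: 0.0513
gripper_force: 0.0
time: 19.2
tool_pos: [0.5136, 0.0385, 0.0591]
tcp_rot: [0.001, 0.116, 0.993, -0.0]
ft_force: [-1.2, -2.9, 6.5]
finger_gap: 0.0151
gripper_force: 59.6
time: 19.45
tool_pos: [0.5135, 0.0385, 0.0591]
tcp_rot: [0.001, 0.116, 0.993, -0.0]
ft_force: [-1.2, -3.7, 6.5]
finger_gap: 0.0148
gripper_force: 87.7
```

Firm grip. I lift 10 cm gently.

```bash
python3 -m handwheel '[{"tx":0,"ty":0,"tz":0.004,"ax":0,"ay":0,"az":0,"gripper":0.05},{"tx":0,"ty":0,"tz":0.012,"ax":0,"ay":0,"az":0,"gripper":0.05},{"tx":0,"ty":0,"tz":0.02,"ax":0,"ay":0,"az":0,"gripper":0.05},{"tx":0,"ty":0,"tz":0.024,"ax":0,"ay":0,"az":0,"gripper":0.05},{"tx":0,"ty":0,"tz":0.022,"ax":0,"ay":0,"az":0,"gripper":0.05},{"tx":0,"ty":0,"tz":0.013,"ax":0,"ay":0,"az":0,"gripper":0.05},{"tx":0,"ty":0,"tz":0.006,"ax":0,"ay":0,"az":0,"gripper":0.05},{"tx":0,"ty":0,"tz":0,"ax":0,"ay":0,"az":0,"gripper":0.05}]'
python3 -m handwheel '[{"tx":0,"ty":0,"tz":0,"ax":0,"ay":0,"az":0,"gripper":0.05},{"tx":0,"ty":0,"tz":0,"ax":0,"ay":0,"az":0,"gripper":0.05},{"tx":0,"ty":0,"tz":0,"ax":0,"ay":0,"az":0,"gripper":0.05},{"tx":0,"ty":0,"tz":0,"ax":0,"ay":0,"az":0,"gripper":0.05}]'
python3 - <<'E'
from h import *
im2,d2,K2,T2=snap('scene')
c=im2[110:310,180:420]; cv2.imwrite('pics/c7.png',cv2.resize(cv2.cvtColor(c,cv2.COLOR_RGB2BGR),(720,600),interpolation=cv2.INTER_CUBIC))
im,d,K,T=snap('wrist')
P=heights(d,K,T,(270,60,370,330)); q=P[:,(P[2]>.105)&(P[2]<.145)]
A=np.c_[q[:2].T,np.ones(q.shape[1])]; r=np.linalg.lstsq(A,q[2],rcond=None)[0]
for _ in range(4):
    k=abs(A@r-q[2])<.002; r=np.linalg.lstsq(A[k],q[2][k],rcond=None)[0]
print('tilt',r[:2],'top z',r@[.5135,.0385,1],k.sum())
E
```

```text
time: 20.45
tool_pos: [0.5131, 0.0389, 0.1591]
tcp_rot: [-0.0, 0.116, 0.993, 0.0]
ft_force: [-0.5, 0.5, -4.8]
finger_gap: 0.0146
gripper_force: 88.0
time: 20.95
tool_pos: [0.5131, 0.0389, 0.1591]
tcp_rot: [-0.0, 0.116, 0.993, -0.0]
ft_force: [-0.8, -0.7, -4.5]
finger_gap: 0.0145
gripper_force: 88.0
tilt [-0.00277282 -0.0039991 ] top z 0.1252074717718592 15113
```

View pics/c7.png

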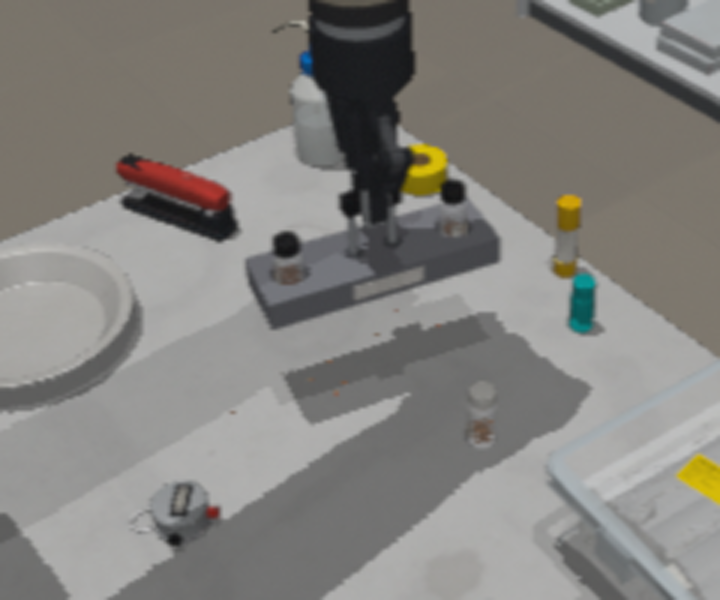

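The carrier hangs level, tilted under 0.5°, with its underside about 10 cm up and both vials upright at (287,258) and (453,208). The spare still stands at (482,415). I hand the job in.

```bash
python3 -c "
from bench import ctrl; print(ctrl.finish_job())"
```

```text
the job is handed in; nothing more can be done
None
```

I swapped the vials (tall in well_b, short in well_a) and handed the job in at about 21 s, with the carrier held level and still by its handle about 10 cm above the table; no verdict came back.

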